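Pack the sharpener's travel tray, each thing in its fitted insert

TASK

Pack the sharpening tray for a house call: from the bench to the right of the tray put the whole stone, the red-tipped oil dropper, the amber paste jar and the digital angle gauge each into the wooden insert cut to fit it, right down on the pocket floor, the stone lying flat along its slot and the others standing upright. The broken stone stub and the white pot with the black cap beside them stay in the workshop: leave them where they are.

Things in the scene. Friction and masses are not known exactly. Their poses are not given: they have to be found in the camera images.
- pocket_stone: Whole brown sharpening stone, a plain bar 28 x 76 x 14 mm with square ends, lying flat, 0.09 kg. Origin at the centre of its underside; y along its length, x across its width, z up.
- oil_dropper: White plastic oil dropper bottle with a thin neck and a small red tip, standing upright, 89 mm high. Body round, 31 mm diameter, straight up to 50 mm, then a thin neck; 0.05 kg. Stands right of the tray (another one far to the left is not meant). Origin at the centre of its underside, z up.
- paste_jar: Amber glass paste jar with a tan lid, standing upright, 92 mm high. Body round, 45 mm diameter up to 74 mm, then the 37 mm diameter lid; 0.15 kg. Stands right of the tray. Origin at the centre of its underside, z up.
- angle_cube: Digital angle gauge, a dark cube-like box with a display on one face, standing upright, 55 mm high. 30 mm thick along its x (from -14 to +16 mm), 55 mm wide along its y; 0.12 kg. Origin on its underside, z up.
- broken_stone: Look-alike, to be left alone: the stub of a brown sharpening stone that snapped, 28 mm wide, about 50 mm long, 14 mm thick, one end square and the other broken off obliquely. Origin near the middle of its underside; y along its length.
- capped_pot: Look-alike, to be left alone: white round pot with a black cap, 38 mm diameter, 66 mm high, standing upright right of the tray. Origin at the centre of its underside.
- small_round_insert: Wooden insert 82 x 100 x 28 mm, one of four (in any order) in a low steel tray, fixed. Origin: centre of its underside, 3 mm above the bench; x along 82, y along 100, z up. Insert for the oil dropper: one round pocket of 42 mm diameter. Pocket centred on the origin, floor 8 mm above the underside, 20 mm deep, mouth chamfered 5 mm.
- large_round_insert: Wooden insert 82 x 100 x 28 mm, one of four (in any order) in a low steel tray, fixed. Origin: centre of its underside, 3 mm above the bench; x along 82, y along 100, z up. Insert for the paste jar: one round pocket of 58 mm diameter. Pocket centred on the origin, floor 8 mm above the underside, 20 mm deep, mouth chamfered 5 mm.
- cube_insert: Wooden insert 82 x 100 x 28 mm, one of four (in any order) in a low steel tray, fixed. Origin: centre of its underside, 3 mm above the bench; x along 82, y along 100, z up. Insert for the angle gauge: one rectangular pocket, 46 mm along x and 70 mm along y. Pocket centred on the origin, floor 8 mm above the underside, 20 mm deep, mouth chamfered 5 mm.
- stone_insert: Wooden insert 82 x 100 x 28 mm, one of four (in any order) in a low steel tray, fixed. Origin: centre of its underside, 3 mm above the bench; x along 82, y along 100, z up. Insert for the whole stone: a slot 44 mm along x, 92 mm along y, crossed by a 46 mm wide, equally deep finger groove right across along x. Pocket centred on the origin, floor 8 mm above the underside, 20 mm deep.
Things that resemble listed ones, but are neither listed nor needed, are in the scene too. Leave any turquoise look-alike of the paste_jar alone.

How it is judged:
At the end, for the whole second after the job is handed in: Stone, dropper, jar and gauge lie each in its own insert, within 12 mm of the pocket centre and 4 mm of its floor, upright within 0.12 rad (stone along its slot within 0.2 rad), released and at rest; stub and capped pot within 25 mm of their start, the pot upright (x of pocket_stone in the frame of stone_insert between -0.012 and 0.012 m and y of pocket_stone in the frame of stone_insert between -0.012 and 0.012 m and z of pocket_stone in the frame of stone_insert below 0.012 m and angle between the y axis of pocket_stone and the y axis of stone_insert, either way round below 0.2 rad and linear speed of each of pocket_stone, oil_dropper, paste_jar, angle_cube below 0.02 m/s and angular speed of each of pocket_stone, oil_dropper, paste_jar, angle_cube below 0.2 rad/s and contact force between each of pocket_stone, oil_dropper, paste_jar, angle_cube and the fingers below 0.05 N and x of oil_dropper in the frame of small_round_insert between -0.012 and 0.012 m and y of oil_dropper in the frame of small_round_insert between -0.012 and 0.012 m and z of oil_dropper in the frame of small_round_insert below 0.012 m and angle between each of oil_dropper, paste_jar, angle_cube's own z axis and vertical below 0.12 rad and x of paste_jar in the frame of large_round_insert between -0.012 and 0.012 m and y of paste_jar in the frame of large_round_insert between -0.012 and 0.012 m and z of paste_jar in the frame of large_round_insert below 0.012 m and x of angle_cube in the frame of cube_insert between -0.012 and 0.012 m and y of angle_cube in the frame of cube_insert between -0.012 and 0.012 m and z of angle_cube in the frame of cube_insert below 0.012 m and distance of each of broken_stone, capped_pot from where it was at the start of the episode below 0.025 m and angle between capped_pot's own z axis and vertical below 0.15 rad); the robot touches nothing.
It fails at once if a look-alike (the stone stub or the capped pot) is taken away or pushed more than 25 mm (distance of any of broken_stone, capped_pot from where it was at the start of the episode above 0.025 m).
It fails at once if the capped pot is knocked over (angle between capped_pot's own z axis and vertical above 0.5 rad).
It also fails if it takes over 104 s, if anything falls off the work surface, if the arm or the gripper's body presses on something with over 40 N, if the wrist force passes 120 N, or if a joint passes its speed limit or range.

ROBOT

A 6-joint arm with a two-finger parallel gripper is mounted at the origin on a cart in front of the work surface, level with it; the furniture and walls round the work are solid. World frame = base frame: x ahead of the robot, y to its left, z up, the work surface at z = 0. Lengths are in m, angles in rad, forces in N, time in s.
With the tool pointing down it reaches from about 0.425 to 0.925 m from the base axis. Payload 12.5 kg.
Tool frame: the origin (TCP) lies at the very end of the fingers, on their centre line; the grasp point (between the pads) lies 19 mm behind it; z points along the fingers, y is the line along which they close (so a half turn about z gives the same grasp; the last joint's range is limited). The gripper opens to 85 mm and grips with 20 to 120 N. Pads are 22 mm wide; open, the fingers measure 114 mm over their backs; the gripper's body (76 mm by 85 mm) begins 54 mm behind the grasp point. The pads swing forward as they close: fully open they stand 13 mm farther back than shut.
Start: joints at [1.199, 0.491, 1.559, -0, 1.092, -0.106], TCP at [0.164, 0.603, 0.21] pointing down, gripper open.
Joint ranges: [-3.1, 3.1], [-0.84, 2.19], [0.05, 2.79], [-1.13, 4.28], [0.06, 2.93], [-2.69, 2.69]. Speed limits (rad/s): [2.22, 2.22, 2.79, 3.14, 3.14, 3.14].

INTERFACE

Orientations are given as a unit quaternion [x, y, z, w].
In Python, from workcell import robot gives the robot as it stands. The module is installed in compiled form; this text tells all that it offers. Calls block until the motion is done:
- robot.move_pose(position, orientation): joint-space move of the TCP to a pose.
- robot.move_linear(position, rate=0.15, ori=None): straight line of the TCP; ori=None keeps the orientation; rate is the mean speed in m/s.
- robot.goto_joints(angles): joint-space move.
- robot.grip(opening, squeeze=None): finger opening in m; squeeze is the grip in N (None keeps the last); returns when the fingers have stopped.
- robot.wait(seconds).
- robot.ik(position, orientation): joint angles nearest the present ones, or None.
- robot.state(): the state.
- robot.snapshot(name): name is "scene" or "top" or "wrist"; returns a dict with "color" (400x640x3 uint8, blue, green, red), "fx", "fy", "cx", "cy" (pixels), "R" (3x3) and "t" (3): a world point X has camera coordinates R X + t; the wrist camera has in their place "T_tool_cam" (4x4, takes a point from camera to tool coordinates, whose origin is the TCP and whose axes are the flange's). Camera axes: x right, y down, z forward; pixel columns grow to the right and rows downward; lengths in m; the calibration is good to about 2 mm. A picture is of the moment at which its call begins: read the wrist's pose just before it. There is no depth.
A pose or a line that the arm cannot do raises robot.IKError and nothing moves.
- robot.sign_off(): hands the job in; it is judged then, once.
Trained networks look in a picture, given as the dict that the camera call returned (one of the last four; its "shot" number tells which), for a name from the list of things; names that differ only in an ending like _2 or _b are one class to them, and where a whole thing is asked for, a point or a joint stands for the part that bears it (a point fixed in the world has none). Each returns a list of dicts, best first, with "p" (0 to 1); they miss things now and then, are a little off and sometimes report something else, mostly with a low value. They report only what shows in the picture. A call takes as long as a camera call. They do not tell look-alikes from the thing itself.
- robot.look_for(picture, name): "pixel" ([row, column] in pixels, amid what is visible of it).
The state is a dict: "t": time; "joint_positions": joint angles; "dq": joint speeds; "joint_torque": joint torques, N m; "tool_pos": TCP position; "tcp_rot": TCP orientation; "contact_force": force on the tool from outside, world axes, zero at the start; "torque": the same for the moment, N m; "finger_gap": finger opening in m; "gripper_force": force on a finger pad.
Only numpy, scipy, OpenCV 4.12 (cv2) and the standard library are available. Lean on these libraries where they do the work, as an engineer would, in place of code of your own. Each camera call takes 0.05 s, during which the arm holds its last target. There are 200 camera calls.

## Working session

There is one attempt and no reset: what is moved stays moved. The work goes in short steps, each a Python script; the robot and the scene stay as the last script left them, time stands still between calls to the robot, and variables do not carry over. Pictures are saved under pics/ and viewed, at most 14 in all, crops included, and the job is handed in when it is done.

```bash
mkdir -p pics; cat > h.py <<'E'
import numpy as np, cv2
from workcell import robot
from scipy.spatial.transform import Rotation as Rn
def ray(s,px):
    d=np.array([(px[1]-s["cx"])/s["fx"],(px[0]-s["cy"])/s["fy"],1.])
    if "R" in s: R=np.array(s["R"]);t=np.array(s["t"]); return -R.T@t, R.T@d
    T=s["Tw"]; return T[:3,3],T[:3,:3]@d
def atz(s,px,z):
    o,d=ray(s,px); return o+d*(z-o[2])/d[2]
def tri(rs):
    A=0;b=0
    for o,d in rs:
        d=d/np.linalg.norm(d);P=np.eye(3)-np.outer(d,d);A=A+P;b=b+P@o
    return np.linalg.solve(A,b)
def wrist():
    st=robot.state(); s=robot.snapshot("wrist")
    T=np.eye(4);T[:3,:3]=Rn.from_quat(st["tcp_rot"]).as_matrix();T[:3,3]=st["tool_pos"]
    s["Tw"]=T@np.array(s["T_tool_cam"]); return s
names="pocket_stone oil_dropper paste_jar angle_cube broken_stone capped_pot small_round_insert large_round_insert cube_insert stone_insert".split()
E
python3 - <<'E'
from h import *
print(robot.state()["tcp_rot"])
for c in ("scene","top"):
    s=robot.snapshot(c); cv2.imwrite(f"pics/{c}.png",s["color"])
    o,_=ray(s,(0,0)); print(c,o.round(3),s["fx"])
    for n in names:
        print(n,[(np.round(r["pixel"]).tolist(),round(r["p"],2),atz(s,r["pixel"],0.02).round(3)[:2].tolist()) for r in robot.look_for(s,n)[:4]])
E
```

```text
[ 1.32528832e-01  9.91178963e-01 -5.94649905e-04 -1.38372554e-04]
scene [-0.077 -0.35   0.529] 390.90279493367547
pocket_stone [([256.0, 382.0], 0.53, [0.431, -0.053])]
oil_dropper [([266.0, 441.0], 0.86, [0.482, -0.153])]
paste_jar [([221.0, 339.0], 0.85, [0.464, 0.081]), ([286.0, 379.0], 0.78, [0.362, -0.095]), ([220.0, 392.0], 0.7, [0.545, -0.003])]
angle_cube [([210.0, 307.0], 0.65, [0.448, 0.162])]
broken_stone [([192.0, 335.0], 0.68, [0.549, 0.164]), ([265.0, 442.0], 0.57, [0.486, -0.153])]
capped_pot [([176.0, 251.0], 0.73, [0.464, 0.379])]
small_round_insert [([177.0, 253.0], 0.73, [0.464, 0.371])]
large_round_insert [([183.0, 279.0], 0.74, [0.49, 0.3])]
cube_insert [([160.0, 275.0], 0.64, [0.569, 0.401])]
stone_insert [([167.0, 302.0], 0.72, [0.588, 0.314])]
top [0.363 0.116 1.185] 488.94162852853765
pocket_stone [([201.0, 376.0], 0.75, [0.432, -0.05])]
oil_dropper [([185.0, 421.0], 0.45, [0.469, -0.159])]
paste_jar [([163.0, 363.0], 0.88, [0.524, -0.024]), ([241.0, 398.0], 0.86, [0.335, -0.1]), ([196.0, 332.0], 0.65, [0.446, 0.055])]
angle_cube [([202.0, 294.0], 0.53, [0.433, 0.145])]
broken_stone [([154.0, 285.0], 0.57, [0.55, 0.164]), ([153.0, 190.0], 0.39, [0.557, 0.392])]
capped_pot [([157.0, 332.0], 0.74, [0.541, 0.05])]
small_round_insert [([197.0, 196.0], 0.75, [0.451, 0.379])]
large_round_insert [([186.0, 234.0], 0.95, [0.475, 0.288])]
cube_insert []
stone_insert [([144.0, 224.0], 0.64, [0.577, 0.311])]
```

```bash
python3 - <<'E'
import cv2
a=cv2.imread("pics/top.png")[110:290,150:450]; cv2.imwrite("pics/topc.png",cv2.resize(a,(800,480),interpolation=cv2.INTER_CUBIC))
a=cv2.imread("pics/scene.png")[120:330,220:480]; cv2.imwrite("pics/scc.png",cv2.resize(a,(740,598),interpolation=cv2.INTER_CUBIC))
E
```

```text
(no output)
```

View pics/topc.png

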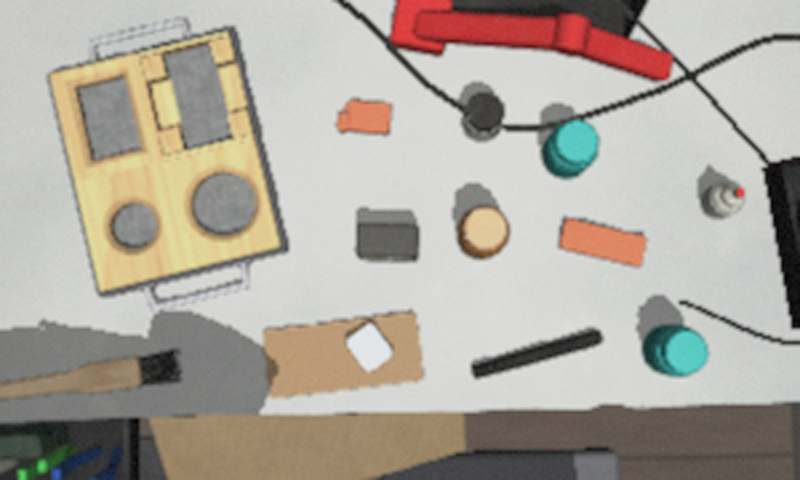

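View pics/scc.png

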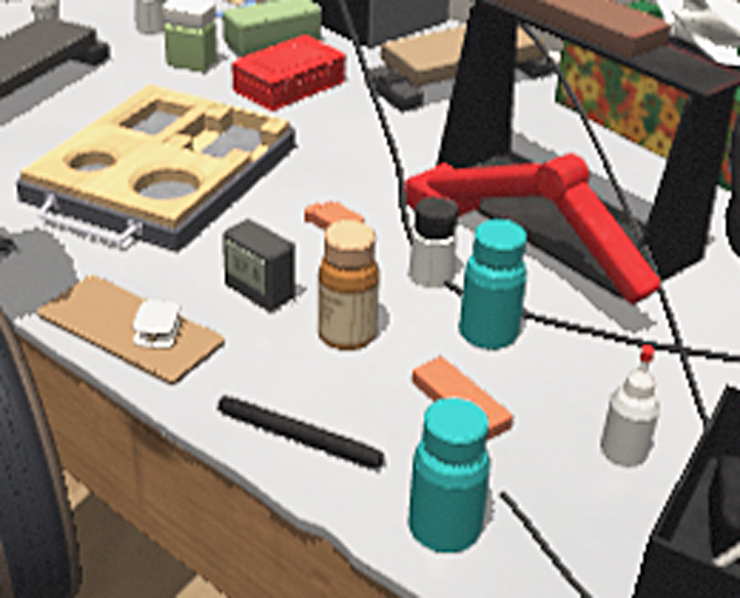

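Top crop, in original top pixels (row, col). Every item has look-alikes:
- **Brown bars:** whole rectangular one at (201,376), short one with a ragged end at (154,287). The first is the whole stone, the second is the stub.
- **Jars:** amber with tan lid at (196,332). The turquoise ones at (165,364) and (241,403) are to be left.
- **White bottles:** red-tipped dropper at (185,421). The black-capped pot at (152,332) stays.
- **Gauge:** dark box at (200,295).
- **Inserts:** cube top-left, stone top-right, small round bottom-left, large round bottom-right.

Next I'll measure with the wrist camera from several places.

```bash
cat >> h.py <<'E'
def q(yaw):  # tool down, closing line (tool y) along world angle yaw
    a=yaw+np.pi/2; return [np.cos(a/2),np.sin(a/2),0,0]
E
python3 - <<'E'
from h import *
s=robot.snapshot("wrist"); print(np.array(s["T_tool_cam"]).round(3).tolist(), s["fx"])
V=[(0.47,0.36,0.36),(0.47,0.28,0.36),(0.42,0.12,0.36),(0.42,0.02,0.36),(0.42,-0.10,0.36)]
R={n:[] for n in names}
for i,v in enumerate(V):
    robot.move_pose(v,q(0)); robot.wait(0.2)
    s=wrist(); cv2.imwrite(f"pics/w{i}.png",s["color"]); np.savez(f"w{i}.npz",**{k:s[k] for k in("fx","fy","cx","cy","Tw")})
    o,d=ray(s,(200,320)); print(i,robot.state()["t"],"cam",o.round(3),"ctr",atz(s,(200,320),0).round(3))
    for n in names:
        for r in robot.look_for(s,n)[:3]:
            if r["p"]>.3: print("  ",n,np.round(r["pixel"]).tolist(),round(r["p"],2),atz(s,r["pixel"],0.02).round(3)[:2].tolist())
E
```

```text
[[-0.001, -0.966, -0.259, 0.064], [1.0, -0.001, 0.0, 0.0], [-0.0, -0.259, 0.966, -0.162], [0.0, 0.0, 0.0, 1.0]] 313.8226032605258
0 2.9417 cam [0.471 0.426 0.522] ctr [0.472 0.277 0.   ]
   paste_jar [317.0, 303.0] 0.63 [0.441, 0.059]
   angle_cube [280.0, 300.0] 0.76 [0.436, 0.136]
   broken_stone [262.0, 362.0] 0.72 [0.545, 0.169]
   capped_pot [317.0, 362.0] 0.94 [0.55, 0.059]
   small_round_insert [152.0, 310.0] 0.8 [0.456, 0.362]
   small_round_insert [197.0, 322.0] 0.67 [0.475, 0.288]
   large_round_insert [197.0, 322.0] 0.97 [0.475, 0.288]
   cube_insert [135.0, 379.0] 0.96 [0.564, 0.39]
   cube_insert [197.0, 321.0] 0.55 [0.474, 0.288]
   stone_insert [183.0, 383.0] 0.57 [0.574, 0.313]
1 4.1083 cam [0.471 0.346 0.522] ctr [0.472 0.198 0.   ]
   pocket_stone [319.0, 302.0] 0.61 [0.439, -0.026]
   paste_jar [317.0, 345.0] 0.97 [0.519, -0.021]
   paste_jar [286.0, 303.0] 0.95 [0.442, 0.044]
   angle_cube [238.0, 299.0] 0.62 [0.435, 0.135]
   broken_stone [222.0, 365.0] 0.7 [0.549, 0.164]
   capped_pot [284.0, 364.0] 0.69 [0.55, 0.047]
   small_round_insert [96.0, 308.0] 0.95 [0.
[... 1081 characters left out ...]
 -0.169]
   paste_jar [129.0, 338.0] 0.89 [0.45, 0.06]
   paste_jar [183.0, 384.0] 0.86 [0.527, -0.028]
   paste_jar [237.0, 269.0] 0.79 [0.335, -0.123]
   angle_cube [73.0, 329.0] 0.7 [0.436, 0.142]
   broken_stone [59.0, 405.0] 0.79 [0.549, 0.16]
   capped_pot [131.0, 406.0] 0.63 [0.557, 0.055]
4 8.1 cam [ 0.421 -0.034  0.522] ctr [ 0.422 -0.182  0.   ]
   pocket_stone [121.0, 328.0] 0.81 [0.435, -0.049]
   oil_dropper [192.0, 350.0] 0.65 [0.472, -0.163]
   paste_jar [42.0, 334.0] 0.93 [0.443, 0.063]
   paste_jar [103.0, 388.0] 0.73 [0.526, -0.021]
   paste_jar [161.0, 265.0] 0.58 [0.334, -0.111]
   angle_cube [5.0, 328.0] 0.69 [0.434, 0.113]
   capped_pot [47.0, 411.0] 0.58 [0.556, 0.057]
```

```bash
cat >> h.py <<'E'
def load(i):
    s=dict(np.load(f"w{i}.npz")); s["color"]=cv2.imread(f"pics/w{i}.png"); return s
def rect(s,z,x0,x1,y0,y1,k=2):  # plan view at height z, k px/mm, rows: x falling, cols: y falling
    W=[(x1,y1),(x1,y0),(x0,y0),(x0,y1)]; w=int((y1-y0)*1000*k);h=int((x1-x0)*1000*k)
    Ti=np.linalg.inv(s["Tw"]); src=[]
    for X in W:
        c=(Ti@[*X,z,1])[:3]; src.append((s["fx"]*c[0]/c[2]+s["cx"],s["fy"]*c[1]/c[2]+s["cy"]))
    H=cv2.getPerspectiveTransform(np.float32(src),np.float32([(0,0),(w,0),(w,h),(0,h)]))
    im=cv2.warpPerspective(s["color"],H,(w,h),flags=cv2.INTER_CUBIC)
    return im,lambda p:np.array([x1-p[1]/1000/k,y1-p[0]/1000/k])
def boxes(im,f,lo,hi,amin=300):
    m=cv2.inRange(cv2.cvtColor(im,cv2.COLOR_BGR2HSV),lo,hi)
    m=cv2.morphologyEx(m,cv2.MORPH_OPEN,np.ones((3,3)))
    out=[]
    for c in cv2.findContours(m,cv2.RETR_EXTERNAL,cv2.CHAIN_APPROX_NONE)[0]:
        if cv2.contourArea(c)<amin: continue
        P=np.float32([f(p) for p in c[:,0]])*1000
        (cx,cy),(a,b),t=cv2.minAreaRect(P)
        if a<b: a,b,t=b,a,t+90   # t: world angle of the long side
        out.append((round(cx,1),round(cy,1),round(a,1),round(b,1),round((t+90)%180-90,1)))
    return out
E
python3 - <<'E'
from h import *
wood=((12,60,120),(28,255,255)); org=((0,100,120),(12,200,255)); red=((0,200,100),(6,255,255))
dark=((0,0,0),(180,110,85)); gray=((0,0,60),(180,40,190))
for i in (0,1):
    im,f=rect(load(i),.031,.37,.66,.22,.46); cv2.imwrite(f"pics/t{i}.png",im); print(i,"wood",boxes(im,f,*wood,8000))
    im,f=rect(load(i),.011,.37,.66,.22,.46); print(i,"floor",boxes(im,f,*gray,1500))
for i in (1,2,3,4):
    im,f=rect(load(i),.014,.38,.62,-.12,.2); print(i,"stones",boxes(im,f,*org))
    im,f=rect(load(i),.055,.38,.50,.09,.19); print(i,"cube",boxes(im,f,*dark,1000))
    im,f=rect(load(i),.092,.38,.50,.01,.10); print(i,"lid",boxes(im,f,(8,40,180),(25,140,255),800))
    im,f=rect(load(i),.086,.40,.55,-.25,-.10,4); print(i,"tip",boxes(im,f,(0,150,100),(10,255,255),30))
a,_=rect(load(2),.014,.38,.58,-.09,.19); cv2.imwrite("pics/b2.png",a)
E
```

```text
0 wood [(515.9, 339.7, 200.7, 164.6, 12.8)]
0 floor [(458.2, 367.2, 40.5, 39.5, 0.0), (476.4, 286.9, 55.0, 54.2, 41.2), (556.8, 389.8, 68.3, 44.5, 12.5), (486.9, 329.1, 245.6, 221.4, 3.5), (574.5, 310.5, 90.6, 43.4, 12.6), (631.8, 372.0, 176.0, 56.5, -90.0)]
1 wood [(516.1, 339.3, 200.5, 164.2, 12.8)]
1 floor [(404.2, 313.7, 84.3, 14.7, -77.1), (458.0, 368.6, 40.6, 40.2, 56.3), (476.3, 287.5, 56.2, 55.5, 45.0), (556.9, 390.7, 67.6, 45.9, 12.8), (574.7, 310.3, 89.9, 43.4, 12.5), (515.2, 334.0, 289.5, 227.0, 0.0)]
1 stones [(438.2, -35.9, 51.1, 28.5, 75.1), (553.3, 164.3, 48.4, 29.1, 83.7), (616.5, 103.8, 41.5, 7.0, -90.0)]
1 cube [(439.1, 152.9, 69.6, 31.1, 86.8)]
1 lid [(444.8, 44.8, 68.5, 35.5, -90.0)]
1 tip []
2 stones [(434.8, -49.0, 75.1, 28.4, 75.2), (553.5, 162.3, 48.8, 28.3, 87.0)]
2 cube [(437.6, 143.5, 55.4, 30.8, 87.1)]
2 lid [(444.2, 58.1, 36.5, 33.0, 9.9)]
2 tip [(470.2, -156.9, 6.5, 5.8, 0.0)]
3 stones [(435.1, -49.8, 75.1, 28.1, 75.4), (553.2, 161.1, 49.0, 29.6, 85.5), (613.1, -91.1, 73.7, 28.5, 62.2)]
3 cube [(437.6, 138.5, 53.6, 30.2, 87.1)]
3 lid [(444.0, 58.2, 31.0, 30.5, 0.0)]
3 tip [(470.6, -157.9, 9.1, 6.5, -68.7)]
4 stones [(435.3, -51.2, 74.3, 27.6, 75.4), (613.5, -81.5, 77.2, 24.4, 65.4), (616.8, 103.5, 27.0, 6.5, -90.0)]
4 cube [(440.2, 144.5, 119.5, 91.0, 0.0)]
4 lid []
4 tip [(469.9, -157.8, 7.0, 6.2, -90.0)]
```

View pics/t0.png

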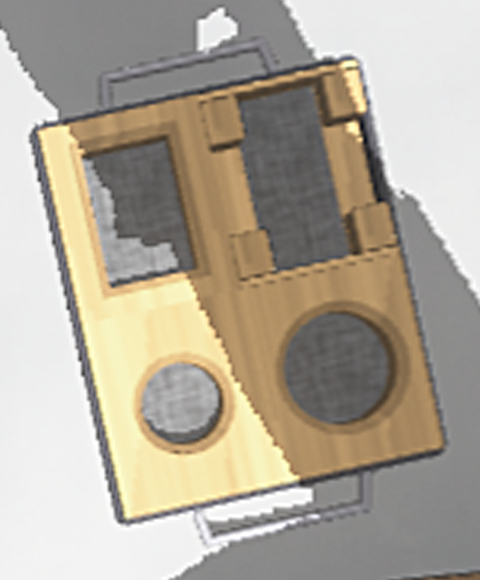

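View pics/b2.png

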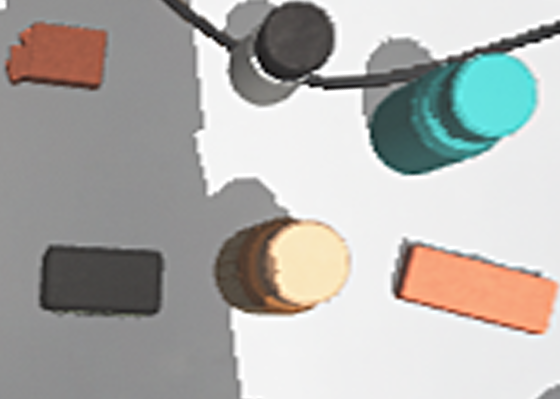

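The plan views at the stated heights agree between wrist positions: stone at (0.435,-0.050), jar lid at (0.444,0.058), gauge at (0.4375,0.1435), and tray centre at (0.516,0.3395) turned 12.8°. In b2, the complete bar at (475,287) is the whole stone and the ragged one at (60,55) is the stub. The amber jar is at (290,265) and the gauge at (100,280). In t0, cube pocket is at (140,210), slot (295,180), small round (180,400) and large round (338,367). I'll start with the stone.

```bash
cat >> h.py <<'E'
D=np.pi/180
def pick(x,y,yaw,h,pre,sq,lift=.2):
    robot.grip(pre); robot.move_pose([x,y,.17],q(yaw*D)); robot.move_linear([x,y,h],.12)
    robot.grip(0,sq); s=robot.state(); print("gap",round(s["finger_gap"],4),"F",round(s["gripper_force"],1),np.round(s["contact_force"],1))
    robot.move_linear([x,y,lift],.15); s=robot.state(); print("lifted gap",round(s["finger_gap"],4),"F",round(s["gripper_force"],1),"t",s["t"])
def place(x,y,yaw,h,rel,lift=.2):
    robot.move_pose([x,y,lift],q(yaw*D)); robot.move_linear([x,y,h+.03],.15); robot.move_linear([x,y,h],.04)
    s=robot.state(); print("down",np.round(s["contact_force"],1),np.round(s["tool_pos"],4))
    robot.grip(rel); robot.wait(.2); robot.move_linear([x,y,lift],.15); print("t",robot.state()["t"])
E
python3 - <<'E'
from h import *
pick(.435,-.0495,-14.7,.004,.055,40)
s=robot.snapshot("top"); cv2.imwrite("pics/held.png",s["color"])
s=wrist(); cv2.imwrite("pics/heldw.png",cv2.resize(s["color"],(640,400)))
a=rect(load(4),.03,.38,.55,-.25,-.05)[0]; b=cv2.imread("pics/heldw.png")
cv2.imwrite("pics/both.png",np.vstack([cv2.resize(b,(400,250)),cv2.resize(a,(400,340))]))
E
```

```text
gap 0.0003 F 0.0 [1.3 1.  0.3]
lifted gap 0.0001 F 0.0 t 13.375
```

View pics/both.png

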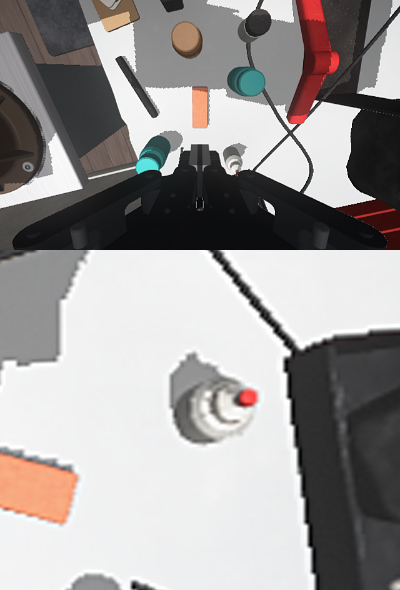

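The fingers closed to nothing. The stone still shows at (200,107) in the wrist view. The dropper crop shows the red tip at (247,397), and nothing else beside it fits the description. I'll check where the stone is and what the tool's real height was.

```bash
python3 - <<'E'
from h import *
org=((0,100,120),(12,200,255))
s=wrist(); print(robot.state()["tool_pos"])
im,f=rect(s,.014,.36,.62,-.15,.1); print(boxes(im,f,*org))
p=[(r["pixel"],r["p"]) for r in robot.look_for(s,"pocket_stone")]; print(p)
T=robot.snapshot("top"); 
for r in robot.look_for(T,"pocket_stone"): print(r,atz(T,r["pixel"],.014))
robot.grip(.055); robot.move_linear([.435,-.0495,.05],.2); print(robot.state()["tool_pos"],robot.state()["finger_gap"])
for n in ("scene",):
    s=robot.snapshot(n); a=s["color"][200:330,320:500]; cv2.imwrite("pics/chk.png",cv2.resize(a,(720,520),interpolation=cv2.INTER_CUBIC))
E
```

```text
[ 0.43480796 -0.04945934  0.19946547]
[(435.5, -50.9, 74.3, 27.2, 75.2), (613.1, -100.7, 59.8, 28.5, 53.0)]
[([169.6, 320.0], 0.73)]
{'pixel': [199.5, 365.9], 'p': 0.59} [ 0.43654771 -0.02792096  0.014     ]
{'pixel': [154.2, 189.0], 'p': 0.36} [0.55508685 0.39584459 0.014     ]
[ 0.43533442 -0.04957698  0.05054705] 0.05511963997433115
```

View pics/chk.png

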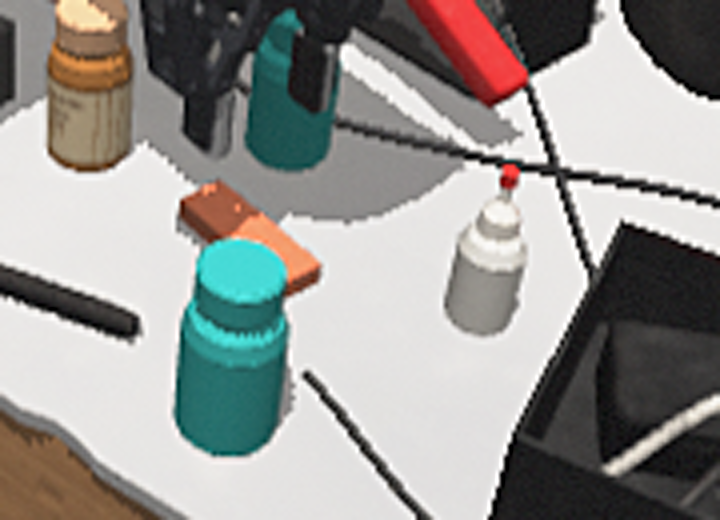

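The stone hasn't moved and the fingers straddle it, so the tips at this opening sit too high. I'll go lower with a narrower opening and close in small steps.

```bash
python3 - <<'E'
from h import *
def p(l): s=robot.state(); print(l,np.round(s["tool_pos"],4),round(s["finger_gap"],4),round(s["gripper_force"],1),np.round(s["contact_force"],1),round(s["t"],2))
robot.grip(.042,40)
robot.move_linear([.435,-.0497,.004],.12); p("a")
z=.004
s=robot.snapshot("scene"); a=s["color"][200:330,320:500]; cv2.imwrite("pics/chk2.png",cv2.resize(a,(720,520),interpolation=cv2.INTER_CUBIC))
while z>-.006 and robot.state()["contact_force"][2]<6:
    z-=.002; robot.move_linear([.435,-.0497,z],.05); p("z")
robot.grip(.02); p("grip")
E
```

```text
a [ 0.435  -0.0497  0.0041] 0.042 0.0 [ 0.7 -0.1 -0.6] 16.01
z [ 0.4352 -0.0498  0.0024] 0.0421 0.0 [ 0.1  0.7 -0.5] 16.31
z [ 0.435  -0.0497 -0.    ] 0.0421 0.0 [0.2 0.7 0.7] 16.56
z [ 0.4349 -0.0497 -0.0021] 0.0421 0.0 [-0.2  0.5  0. ] 16.81
z [ 0.435  -0.0497 -0.0041] 0.0421 0.0 [-0.3 -0.5  0.1] 17.06
z [ 0.435  -0.0497 -0.0061] 0.042 0.0 [ 0.8 -0.5  0.2] 17.31
grip [ 0.435  -0.0497 -0.006 ] 0.0198 0.0 [-0.1 -0.3 -0.2] 17.65
```

View pics/chk2.png

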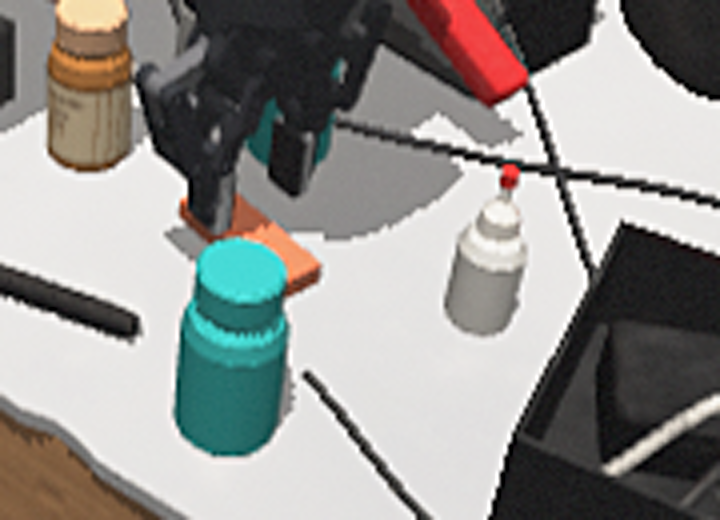

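The tips are still above the stone top at a reported TCP of -6 mm, so the fingers end well short of the reported TCP. I'll measure the offset with a gentle guarded touch on the stone top.

```bash
python3 - <<'E'
from h import *
def p(l): s=robot.state(); print(l,np.round(s["tool_pos"],4),round(s["finger_gap"],4),round(s["gripper_force"],1),np.round(s["contact_force"],1),round(s["t"],2))
z=-.006
while z>-.03 and robot.state()["contact_force"][2]<3:
    z-=.0015; robot.move_linear([.435,-.0497,z],.05)
p("touch")
E
```

```text
touch [ 0.4351 -0.0497 -0.0072] 0.0198 4.6 [-1.6 -0.1  8.8] 17.9
```

```bash
python3 - <<'E'
from h import *
def p(l): s=robot.state(); print(l,np.round(s["tool_pos"],4),round(s["finger_gap"],4),round(s["gripper_force"],1),np.round(s["contact_force"],1),round(s["t"],2))
X=[.4353,-.0499]
robot.move_linear(X+[.006],.1); robot.grip(.046); robot.move_linear(X+[-.012],.1); p("a")
z=-.012
while z>-.0175 and robot.state()["contact_force"][2]<4:
    z-=.0015; robot.move_linear(X+[z],.05)
p("low"); robot.grip(0,40); p("grip")
robot.move_linear(X+[.2],.2); p("lift")
s=wrist(); cv2.imwrite("pics/held2.png",s["color"])
E
```

```text
a [ 0.435  -0.0498 -0.0123] 0.0462 0.0 [0.3 0.8 0.5] 18.88
low [ 0.4352 -0.0499 -0.0181] 0.0461 0.0 [ 0.3 -0.   0. ] 19.88
grip [ 0.4353 -0.0499 -0.0178] 0.0268 39.7 [-1.4 -0.7  4.8] 20.18
lift [ 0.4348 -0.0498  0.1992] 0.0269 39.5 [ 0.3 -0.1 -1.5] 21.43
```

View pics/held2.png

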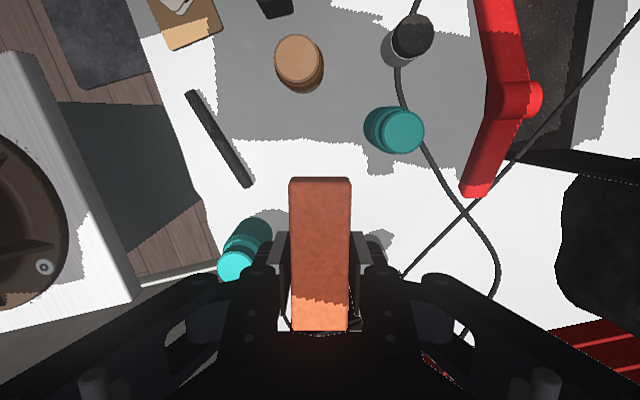

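Stone held square and centred, gap 27 mm. The real tips are about 19.5 mm behind the reported TCP, so all heights shift by that much. I'll place the stone with guarded lowering.

```bash
cat >> h.py <<'E'
O=-.0195  # reported TCP z for tips at z=0
def down(x,y,z0,z1,F=6):
    robot.move_linear([x,y,z0],.15); z=z0
    while z>z1+1e-4 and robot.state()["contact_force"][2]<F:
        z=max(z-.003,z1); robot.move_linear([x,y,z],.06)
    s=robot.state(); print("down",np.round(s["contact_force"],1),np.round(s["tool_pos"],4),"t",round(s["t"],1))
E
python3 - <<'E'
from h import *
x,y=.5743,.3105
robot.move_pose([x,y,.12],q(-77.2*D))
down(x,y,.025,-.0065)
robot.grip(.042); robot.wait(.1); robot.move_linear([x,y,.14],.2)
s=wrist(); cv2.imwrite("pics/pl1.png",s["color"])
im,f=rect(s,.025,.50,.65,.22,.42); print(boxes(im,f,(0,100,80),(10,220,255),1000),robot.state()["t"])
E
```

```text
down [ 0.6  0.5 -0.6] [ 0.5743  0.3105 -0.0066] t 26.6
[(574.4, 310.6, 75.0, 27.4, 12.8)] 27.8833
```

View pics/pl1.png

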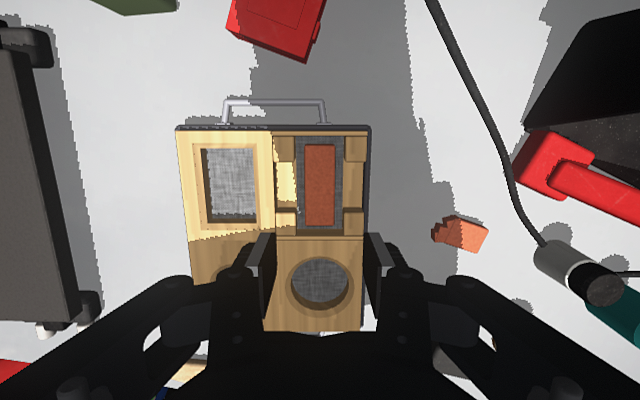

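Stone is in its slot, centred at (320,185), on the floor within measurement. Next the gauge and the jar.

```bash
python3 - <<'E'
from h import *
def grab(x,y,yaw,h,pre,sq,lift):
    robot.grip(pre); robot.move_pose([x,y,.13],q(yaw*D)); down(x,y,h+.012,h)
    robot.grip(0,sq); robot.move_linear([x,y,lift],.2)
    s=robot.state(); print("held",round(s["finger_gap"],4),round(s["gripper_force"],1),round(s["t"],1)); return s["finger_gap"]
if grab(.4378,.1435,-3,.025+O,.06,40,.13)>.02:
    x,y=.5565,.3905
    robot.move_pose([x,y,.13],q(-77.2*D)); down(x,y,.045,.011+.026+O)
    robot.grip(.05); robot.wait(.1); robot.move_linear([x,y,.14],.25)
    if grab(.4443,.0582,0,.044+O,.075,50,.15)>.035:
        x,y=.4763,.2882
        robot.move_pose([x,y,.15],q(12.8*D)); down(x,y,.065,.011+.045+O)
        robot.grip(.068); robot.wait(.1); robot.move_linear([x,y,.16],.25)
T=robot.snapshot("top"); S=robot.snapshot("scene")
cv2.imwrite("pics/mid.png",np.vstack([cv2.resize(T["color"][110:250,160:450],(580,280)),cv2.resize(S["color"][130:290,200:490],(580,320))]))
# bin rim corner height
print(tri([ray(T,(172,438.7)),ray(S,(256,478))]))
E
```

```text
down [-0.1  0.3  0.2] [0.4377 0.1435 0.0053] t 31.5
held 0.0293 39.6 32.6
down [ 0.2  0.2 -1. ] [0.5565 0.3905 0.0175] t 37.3
down [ 0.4  0.9 -0. ] [0.4442 0.0582 0.0243] t 42.1
held 0.042 50.9 43.3
down [-0.5 -0.1 -0.9] [0.4763 0.2882 0.0364] t 47.5
[ 0.49755759 -0.20016369  0.06138483]
```

View pics/mid.png

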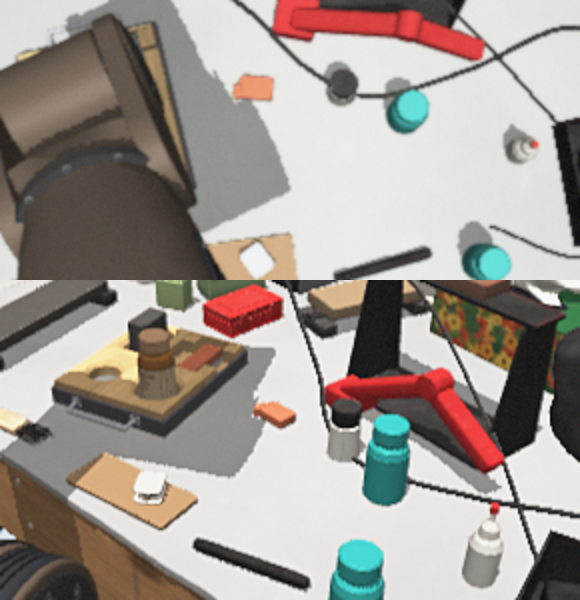

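Jar and gauge stand in their inserts at about (157,365) and (148,330) of the composite, and the stub and pot look undisturbed. The bin rim beside the dropper is at about 61 mm, so the gripper clears it. Next the dropper.

```bash
python3 - <<'E'
from h import *
x,y=.4703,-.1576; h=.039+O
robot.grip(.055); robot.move_pose([x,y,.14],q(0)); down(x,y,h+.015,h,4)
robot.grip(0,30); robot.move_linear([x,y,.16],.15)
s=robot.state(); print("held",round(s["finger_gap"],4),round(s["gripper_force"],1),round(s["t"],1))
w=wrist(); cv2.imwrite("pics/heldd.png",w["color"])
E
```

```text
down [ 0.8 -0.3  0.8] [ 0.4702 -0.1576  0.0193] t 52.7
held 0.0278 29.6 54.2
```

View pics/heldd.png

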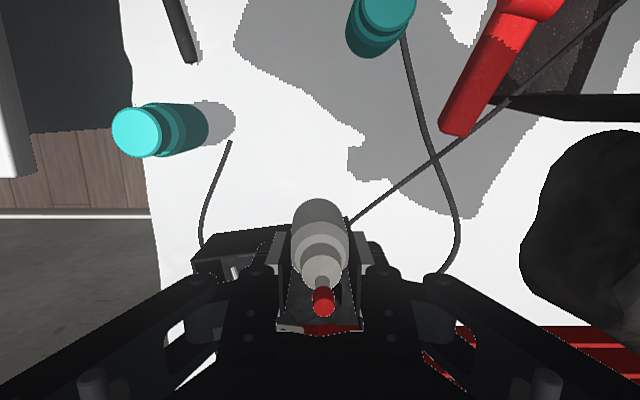

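Dropper held, red tip at (322,300), apparently upright. I'll check the tilt numerically, then place it.

```bash
python3 - <<'E'
from h import *
w=wrist(); p=robot.state()["tool_pos"]
print("tip vs tcp",(atz(w,(302,322),p[2]-.0195+.086)-p).round(4))
x,y=.4581,.3682
robot.move_pose([x,y,.16],q(12.8*D)); down(x,y,.06,.011+.0395+O,5)
robot.grip(.055); robot.wait(.1); robot.move_linear([x,y,.16],.25)
robot.move_pose([.44,.25,.33],q(12.8*D)); robot.wait(.2)
w=wrist(); cv2.imwrite("pics/f0.png",w["color"])
# clear the tray from above for the fixed cameras
robot.move_pose([.42,-.02,.33],q(0)); robot.wait(.2)
T=robot.snapshot("top"); S=robot.snapshot("scene"); print(robot.state()["t"])
for n,z in (("broken_stone",.014),("capped_pot",.04)): print(n,[(atz(T,r["pixel"],z).round(3).tolist(),round(r["p"],2)) for r in robot.look_for(T,n)[:2]])
cv2.imwrite("pics/fin.png",np.vstack([cv2.resize(T["color"][110:250,150:310],(400,350)),cv2.resize(S["color"][140:240,200:360],(400,250))]))
E
```

```text
tip vs tcp [0.002  0.0014 0.0665]
down [ 0.6  0.1 -0.2] [0.4581 0.3682 0.0309] t 59.5
63.0583
broken_stone [([0.55, 0.165, 0.014], 0.55)]
capped_pot [([0.542, 0.052, 0.04], 0.77)]
```

View pics/f0.png

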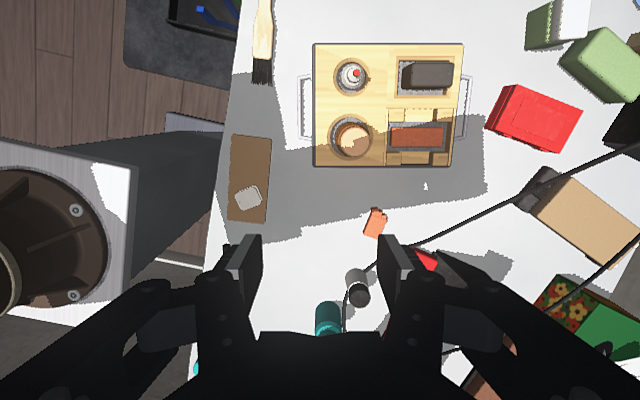

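View pics/fin.png

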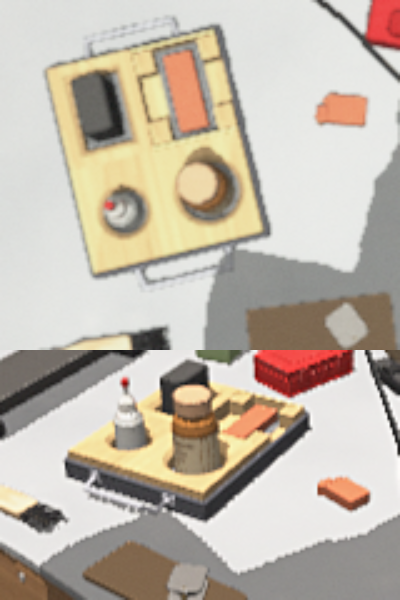

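All four are in their inserts. One numeric check of the top heights, then I'll hand in.

```bash
python3 - <<'E'
from h import *
T=robot.snapshot("top"); S=robot.snapshot("scene")
print("tip",tri([ray(T,(192,193.6)),ray(S,(153,250))]).round(4),"lid",tri([ray(T,(184,229)),ray(S,(155.5,277))]).round(4))
R=lambda s:s if "Tw" in s else dict(s,Tw=np.linalg.inv(np.vstack([np.c_[s["R"],s["t"]],[0,0,0,1]])))
im,f=rect(R(T),.066,.50,.61,.34,.44); print("gauge",boxes(im,f,(0,0,0),(180,110,80),2000))
im,f=rect(R(T),.025,.50,.65,.22,.35); print("stone",boxes(im,f,(0,100,80),(11,220,255),1000))
E
```

```text
tip [0.4574 0.3659 0.0944] lid [0.4727 0.2839 0.109 ]
gauge [(548.4, 373.2, 60.4, 33.3, -12.5)]
stone [(571.3, 309.5, 76.9, 28.6, 12.8)]
```

```bash
python3 - <<'E'
from h import *
for i,v in enumerate([(0.45,0.33,0.36),(0.45,0.25,0.36)]):
    robot.move_pose(v,q(0)); robot.wait(.2); w=wrist()
    im,f=rect(w,.066,.50,.61,.34,.44); cv2.imwrite(f"pics/g{i}.png",im); print("gauge",boxes(im,f,(0,0,0),(180,110,60),1500))
    im,f=rect(w,.103,.43,.52,.24,.34); cv2.imwrite(f"pics/j{i}.png",im)
g=[cv2.imread(f"pics/{n}.png") for n in("g0","g1","j0","j1")]
cv2.imwrite("pics/g.png",np.vstack([np.hstack(g[:2]),np.hstack(g[2:])])); print(robot.state()["t"])
E
```

```text
gauge []
gauge []Traceback (most recent call last):
  File "<stdin>", line 7, in <module>
    return _nx.concatenate(arrs, 0, dtype=dtype, casting=casting)
           ~~~~~~~~~~~~~~~^^^^^^^^^^^^^^^^^^^^^^^^^^^^^^^^^^^^^^^
ValueError: all the input array dimensions except for the concatenation axis must match exactly, but along dimension 1, the array at index 0 has size 398 and the array at index 1 has size 400
```

```bash
python3 - <<'E'
from h import *
g=[cv2.resize(cv2.imread(f"pics/{n}.png"),(300,290)) for n in("g0","g1","j0","j1")]
cv2.imwrite("pics/g.png",np.vstack([np.hstack(g[:2]),np.hstack(g[2:])])); print(robot.state()["t"])
E
```

```text
65.5
```

View pics/g.png

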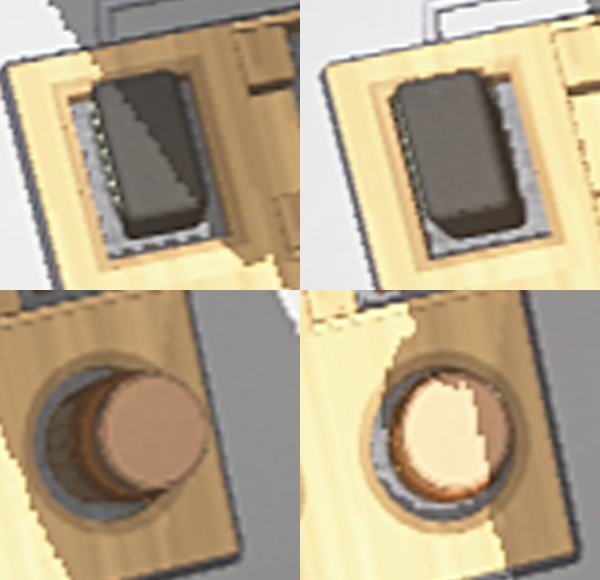

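Gauge top at about (0.555,0.390) for z=0.066 and jar lid at about (0.4766,0.290) for z=0.103 agree between both views. Both stand upright on their floors and centred, so I'm handing in.

```bash
python3 -c "
from workcell import robot
print(robot.sign_off())"
```

```text
the job is handed in; nothing more can be done
None
```

I handed the job in at about 66 s on the robot's clock. By the last camera checks the stone, dropper, jar and gauge each sit in their own insert, and the stub and capped pot are where they started; the hand-in call gave no verdict.

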